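# Put the clamping parts back on their shadow pads

### The arm

A 7-joint arm with a two-finger parallel gripper is mounted at the origin on the work surface. World frame = base frame: x ahead of the robot, y to its left, z up, the work surface at z = 0. Lengths are in m, angles in rad, forces in N, time in s.
With the tool pointing down it reaches from about 0.425 to 0.925 m from the base axis. Payload 6.8 kg.
Tool frame: the origin (TCP) lies midway between the tips of the shut fingers; the grasp point (between the pads) lies 19 mm behind it; z points along the fingers, x is the direction in which the jaws open and shut, and the axes are right-handed (so a half turn about z gives the same grasp; the last joint's range is limited). The gripper opens to 85 mm and grips with 20 to 120 N. Pads are 22 mm wide; open, the fingers measure 114 mm over their backs; the gripper's body (76 mm by 85 mm) begins 54 mm behind the grasp point. The pads swing forward as they close: fully open they stand 13 mm farther back than shut.
Start: joints at [-1.293, 0.477, 0.022, 1.555, -0.011, 1.109, -0.083], TCP at [0.254, 0.625, 0.231] pointing down, gripper open.
Joint ranges: [-2.96, 2.96], [-0.34, 2.1], [-1.41, 1.46], [0.24, 2.44], [-1.37, 4.51], [0.17, 1.92], [-2.96, 2.96]. Speed limits (rad/s): [2.39, 2.39, 3.14, 3.14, 3.14, 3.14, 3.14].

### API

Orientations are given as a unit quaternion [w, x, y, z].
In Python, from station import * gives the robot as it stands.
- The arm moves only by the shell command python3 -m handwheel 'ROWS' [FORCE]. ROWS is JSON, a list of rows, each an object of numbers: "grip": the finger opening in cm, from 0 to 8.54; "tx", "ty", "tz": the shift along the tool's x, y, z in cm; "yaw": the turn about the tool's z in degrees. In form: [{"grip": .., "tx": .., "ty": .., "tz": .., "yaw": ..}, ...]. A call has 1 to 5 rows; each row shifts and turns the commanded pose from where the row before left it, along the tool's axes as they then stand; what a row does not reach is not made up. A row lasts 1/10 s, in which the tool goes at most 50 mm and 8.59 degrees, less where a joint would pass 70% of its speed; a pose out of reach is approached as far as the arm can. A call is refused whole if a number of a shift passes 5 or a number of a turn 8.59, either way. A call with a gripper value outside its range is refused whole. The fingers move at their own pace and stop on an object; FORCE is the grip in N (left out, the last holds). Time passes only in rows, so rows that do not move let the fingers close. It gives the time, the measured TCP pose, the force and the opening at its end, in the units of the state.
- get_obs(): the state, without advancing time (a new reading comes with each control period).
- read_camera(name): name is "scene" or "side" or "wrist"; returns a dict with "image" (400x640x3 uint8, blue, green, red), "intrinsics" (3x3 intrinsics, pixels), "position" and "attitude" of the camera in the world; the wrist camera has in their place "hand_eye" (4x4, takes a point from camera to tool coordinates, whose origin is the TCP and whose axes are the tool frame's). Camera axes: x right, y down, z forward; pixel columns grow to the right and rows downward; lengths in m; the calibration is good to about 2 mm. A picture is of the moment at which its call begins: read the wrist's pose just before it. There is no depth.
- hand_in(): hands the job in, once; it reports no verdict.
The state is a dict: "t": time; "q": joint angles; "joint_vel": joint speeds; "joint_torque": joint torques, N m; "eef_pos": TCP position; "tool_rot": TCP orientation; "contact_force": force on the tool from outside, world axes, zero at the start; "torque": the same for the moment, N m; "gripper_width": opening from 0.0 (shut) to 1.0 (fully open).
Only numpy, scipy, OpenCV 4.12 (cv2) and the standard library are available. Lean on these libraries where they do the work, as an engineer would, in place of code of your own. Each camera call takes 0.05 s, during which the arm holds its last target. There are 200 camera calls.

### The job

Put each of the four steel clamping parts (V-block, tall hexagon nut, ball bearing, slotted clamp strap) away on the black rubber pad that shows its silhouette, centred on the silhouette and the same way up as it lies now, with the V-block and the strap turned to lie along theirs. Set them down rather than dropping them, and leave the little glass jar standing where it is.

Things in the scene. Friction and masses are not known exactly. Their poses are not given: they have to be found in the camera images.
- vblock_mid (a point): Bright steel V-block, 60 x 44 mm and 34 mm high, a V groove 32 mm wide and 16 mm deep along its top. Point at its centre, half-way up (17 mm above its underside); x along the groove (the 60 mm length), y across the 44 mm width, z up. The two 60 x 34 mm side faces (facing +y and -y) are flat. About 0.55 kg.
- nut_mid (a point): Tall dark steel hexagon nut, 36 mm across the flats (42 mm across the corners), 36 mm high, 24 mm bore, standing on its end. Point at its centre, half-way up (18 mm); z up along the bore; two of the six flats face +y and -y. About 0.18 kg.
- bearing_mid (a point): Ball bearing lying flat: bright steel rings with a black seal between them, 62 mm outside diameter, 30 mm bore, 20 mm high. Point at its centre, half-way up (10 mm); z up along the bore. About 0.22 kg.
- strap_mid (a point): Steel clamp strap lying flat: a bar 96 mm long, 28 mm wide, 16 mm high, with a slot 48 x 12 mm right through the middle. Point at its centre, half-way up (8 mm, in the middle of the slot); x along its length, y across the 28 mm width, z up. The same either way round. About 0.24 kg.
- pad_vblock: Fixed flat black rubber pad, 120 x 80 mm, 3 mm thick, lying on the bench; origin at the centre of its underside, z up, x along its 120 mm side. The silhouette is centred on the pad and 3 mm larger all round than its part. It shows a pale rectangle, 66 x 50 mm, long side along x, with a thin dark line along its middle for the groove: the V-block's place.
- pad_nut: Fixed flat black rubber pad, 120 x 80 mm, 3 mm thick, lying on the bench; origin at the centre of its underside, z up, x along its 120 mm side. The silhouette is centred on the pad and 3 mm larger all round than its part. It shows a pale hexagon, 42 mm across the flats (two of them facing +y and -y), with a dark disc of 24 mm in it: the nut's place.
- pad_bearing: Fixed flat black rubber pad, 120 x 80 mm, 3 mm thick, lying on the bench; origin at the centre of its underside, z up, x along its 120 mm side. The silhouette is centred on the pad and 3 mm larger all round than its part. It shows a large pale disc of 68 mm with a dark disc of 30 mm in it: the bearing's place.
- pad_strap: Fixed flat black rubber pad, 120 x 80 mm, 3 mm thick, lying on the bench; origin at the centre of its underside, z up, x along its 120 mm side. The silhouette is centred on the pad and 3 mm larger all round than its part. It shows a long narrow pale bar, 102 x 34 mm along x, with a dark slot in it: the clamp strap's place.
- jar_mid (a point): Small amber glass jar with a black cap, 34 mm diameter, 52 mm high, standing loose among the parts; to be left standing where it is. Point at its centre, 26 mm up; z up. Everything else small that lies among the parts (flat pencil, two bolts, a round tin) is lower than 40 mm.
There are look-alikes about, which are no part of the job. What is shaped like the pad_bearing but pink or turquoise is not meant.

How it is judged:
At the end, for the whole second after the job is handed in: Each part at rest on its own pad, upright (within 0.1 rad), its centre within 10 mm of the pad's; V-block groove and strap within 0.2 rad of the pad's long side, either way round; glass jar upright (0.15 rad) and within 30 mm of its start (horizontal distance between vblock_mid and pad_vblock below 0.01 m and z of vblock_mid in the frame of pad_vblock between 0.016 and 0.024 m and angle between each of vblock_mid, nut_mid, bearing_mid, strap_mid's own z axis and vertical below 0.1 rad and linear speed of each of vblock, nut, bearing, strap below 0.02 m/s and angle between the x axis of vblock_mid and the x axis of pad_vblock, either way round below 0.2 rad and horizontal distance between nut_mid and pad_nut below 0.01 m and z of nut_mid in the frame of pad_nut between 0.017 and 0.025 m and horizontal distance between bearing_mid and pad_bearing below 0.01 m and z of bearing_mid in the frame of pad_bearing between 0.009 and 0.017 m and horizontal distance between strap_mid and pad_strap below 0.01 m and z of strap_mid in the frame of pad_strap between 0.007 and 0.015 m and angle between the x axis of strap_mid and the x axis of pad_strap, either way round below 0.2 rad and angle between jar_mid's own z axis and vertical below 0.15 rad and distance of jar_mid from where it was at the start of the episode below 0.03 m); the robot touches nothing.
It fails at once if the V-block is dropped: it falls freely faster than 0.65 m/s (about 20 mm of fall) without the fingers touching it (linear speed of vblock above 0.65 m/s and contact force between the fingers and vblock below 0.05 N).
It fails at once if the nut is dropped: it falls freely faster than 0.65 m/s (about 20 mm of fall) without the fingers touching it (linear speed of nut above 0.65 m/s and contact force between the fingers and nut below 0.05 N).
It fails at once if the bearing is dropped: it falls freely faster than 0.65 m/s (about 20 mm of fall) without the fingers touching it (linear speed of bearing above 0.65 m/s and contact force between the fingers and bearing below 0.05 N).
It fails at once if the strap is dropped: it falls freely faster than 0.65 m/s (about 20 mm of fall) without the fingers touching it (linear speed of strap above 0.65 m/s and contact force between the fingers and strap below 0.05 N).
It fails at once if the glass jar is knocked over or pushed more than 30 mm (angle between jar_mid's own z axis and vertical above 0.5 rad or distance of jar_mid from where it was at the start of the episode above 0.03 m).
It also fails if it takes over 115 s, if anything falls off the work surface, if the arm or the gripper's body presses on something with over 40 N, if the wrist force passes 120 N, or if a joint passes its speed limit or range.

## Working session

There is one attempt and no reset: what is moved stays moved. The work goes in short steps, Python scripts to look and compute and a shell command to move; the robot and the scene stay as the last step left them, time stands still between calls to the robot, and variables do not carry over. Pictures are saved under pics/ and viewed, about 12 in all and at most 16, crops included, and the job is handed in when it is done.

```bash
ls; mkdir -p pics; cat > h.py <<'E'
from station import *
import numpy as np, cv2
from scipy.spatial.transform import Rotation as R
def rot(q): return R.from_quat([q[1],q[2],q[3],q[0]])
def cam(name):
    o=get_obs(); c=read_camera(name)
    K=np.array(c["intrinsics"])
    if name=="wrist":
        T=np.eye(4);T[:3,:3]=rot(o["tool_rot"]).as_matrix();T[:3,3]=o["eef_pos"]
        M=T@np.array(c["hand_eye"]); P=M[:3,3];A=M[:3,:3]
    else:
        P=np.array(c["position"]);a=np.array(c["attitude"]);A=a if a.shape==(3,3) else rot(a).as_matrix()
    return c["image"],K,P,A
def pix2w(uv,z,K,P,A):
    d=A@np.linalg.solve(K,np.r_[uv,1.0]); return (P+d*(z-P[2])/d[2])[:2]
def w2pix(p,K,P,A):
    c=K@(A.T@(np.array(p)-P)); return c[:2]/c[2]
E
python3 - <<'E'
from h import *
np.set_printoptions(precision=4,suppress=True)
o=get_obs(); print(o)
for n in("scene","side","wrist"):
    i,K,P,A=cam(n); cv2.imwrite(f"pics/{n}0.png",i); print(n,K.tolist(),P,A.tolist()); np.savez(f"{n}0.npz",i=i,K=K,P=P,A=A)
E
```

```text
pics
{'t': 0.0, 'q': array([-1.2931,  0.4778,  0.0223,  1.5565, -0.0115,  1.1093, -0.0831]), 'joint_vel': array([ 0.0007, -0.0003, -0.0014, -0.0012,  0.0001,  0.0026,  0.    ]), 'joint_torque': array([ -0.0008, -59.6429,   1.6077, -28.1208,   0.0124,   0.009 ,
         0.    ]), 'eef_pos': array([0.2538, 0.6248, 0.2303]), 'tool_rot': array([ 0.0006,  0.8295,  0.5584, -0.0007]), 'contact_force': array([-0.3931, -0.4019,  0.7147]), 'torque': array([ 0.0115, -0.0114,  0.0277]), 'gripper_width': 1.0026921120885612}
scene [[416.33354162661107, 0.0, 312.12734534877205], [0.0, 416.33354162661107, 203.69159187351863], [0.0, 0.0, 1.0]] [ 1.4771 -0.1592  0.9914] [[0.12381652841822775, 0.6842084290333608, -0.7186990280570571], [0.9923042128498456, -0.08438945684484314, 0.09061329225825965], [0.0013477577329129575, -0.7243874965880711, -0.6893917161788068]]
side [[437.2500909500944, 0.0, 318.65042429952274], [0.0, 437.2500909500944, 203.72826835472245], [0.0, 0.0, 1.0]] [-0.0671 -0.7122  0.6847] [[0.7638735175937204, -0.3964658331295233, 0.5092269555708037], [-0.6453079607685105, -0.4586457802145463, 0.6109187213207472], [-0.008653605478803894, -0.7952728408868892, -0.6061899237532031]]
wrist [[313.2036122685205, 0.0, 317.801432868378], [0.0, 313.2036122685205, 196.584753955742], [0.0, 0.0, 1.0]] [0.1901 0.6502 0.3733] [[0.37681095929632186, 0.8924409231054711, 0.2481183179872822], [0.9262864121114642, -0.3622755450448065, -0.10368178335733555], [-0.002642667564198717, 0.26889705879600223, -0.9631652963427422]]
```

View pics/scene0.png

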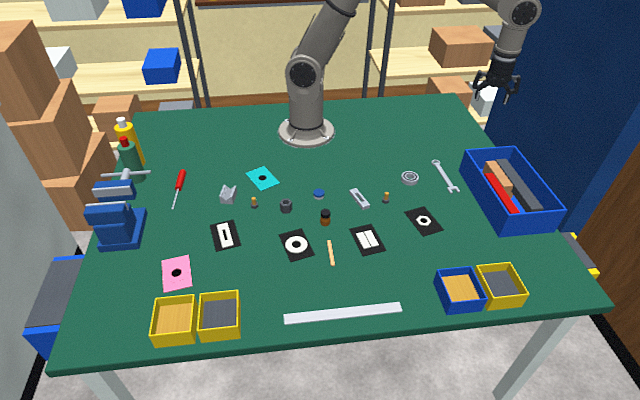

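View pics/side0.png

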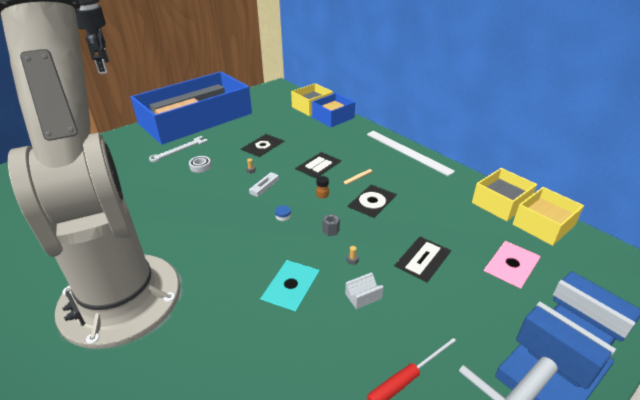

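The scene view shows these candidates:

| Item | Pixel |
|---|---|
| V-block | 228,194 |
| Nut | 286,206 |
| Bearing | 410,177 |
| Strap | 360,197 |
| Jar | 325,217 |
| Pad, strap | 225,235 |
| Pad, bearing (black) | 296,245 |
| Pad, V-block | 367,240 |
| Pad, nut | 424,221 |

The look-alikes for the bearing pad are turquoise (263,178) and pink (177,272), so I reject both. For the nut and bearing, the tin (319,194) and the bolts (254,202 and 386,197) could mislead. Next I'll rectify to a top view and check it up close.

```bash
cat > rect.py <<'E'
from h import *
def rect(i,K,P,A,z,x0,x1,y0,y1,s):  # s px per m ; image rows: x decreasing downwards? row=(x-x0)*s, col=(y-y0)*s
    X,Y=np.meshgrid(np.arange(x0,x1,1/s),np.arange(y0,y1,1/s),indexing='ij')
    p=np.stack([X,Y,np.full_like(X,z)],-1)-P; c=p@A@K.T; m=(c[...,:2]/c[...,2:]).astype(np.float32)
    return cv2.remap(i,m[...,0],m[...,1],cv2.INTER_LINEAR)
E
python3 - <<'E'
from rect import *
out=[]
for n in("scene","side"):
    d=np.load(f"{n}0.npz"); a=[d[k] for k in"iKPA"]
    r=rect(*a,0.003,.40,.88,-.4,.4,1000); 
    for g,thr in ((r,45),):
        b=cv2.morphologyEx((r.max(2)<thr).astype(np.uint8),cv2.MORPH_CLOSE,np.ones((5,5)))
        cs,_=cv2.findContours(b,cv2.RETR_EXTERNAL,cv2.CHAIN_APPROX_NONE)
        for c in cs:
            (cx,cy),(w,h),ang=cv2.minAreaRect(c)
            if w*h>5000: print(n,"x %.4f y %.4f"%(.4+cy/1000,-.4+cx/1000),round(w),round(h),round(ang,1))
    out.append(r)
cv2.imwrite("pics/r0.png",out[0]); cv2.imwrite("pics/r1.png",out[1])
E
```

```text
scene x 0.6256 y 0.1214 98 74 81.7
scene x 0.5548 y -0.3202 116 64 78.0
```

View pics/r0.png

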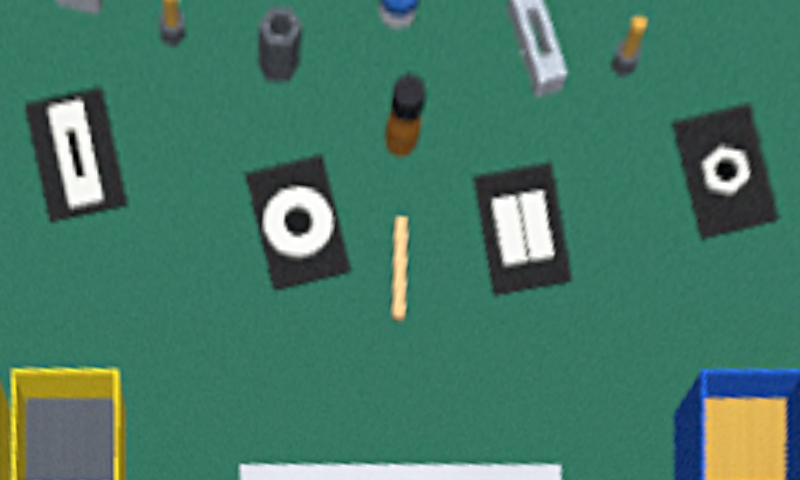

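The rectified crop confirms the four black pads and their silhouettes: strap (75,155), bearing (298,220), V-block (523,230), nut (725,170). The jar base is near (403,145). Next I'll fit pads and parts in both cameras.

```bash
python3 - <<'E'
from rect import *
tiles=[]
for z,lab in((.003,"pads"),(.034,"vb"),(.036,"nut"),(.020,"bear"),(.016,"strap")):
  for n in("scene","side"):
    d=np.load(f"{n}0.npz"); a=[d[k] for k in"iKPA"]
    r=rect(*a,z,.25,.75,-.42,.42,1000); hsv=cv2.cvtColor(r,cv2.COLOR_BGR2HSV)
    b=((hsv[...,1]<90)|(hsv[...,2]<50)).astype(np.uint8) if lab=="pads" else (hsv[...,1]<90).astype(np.uint8)
    b=cv2.morphologyEx(b,cv2.MORPH_CLOSE,np.ones((5,5)))
    cs,_=cv2.findContours(b,cv2.RETR_EXTERNAL,cv2.CHAIN_APPROX_NONE)
    for c in cs:
        (cx,cy),(w,h),ang=cv2.minAreaRect(c); 
        if w*h>(7000 if lab=="pads" else 1000) and w*h<13000:
            u,v=c[:,0,0],c[:,0,1]
            bx=cv2.boxPoints(((cx,cy),(w,h),ang)); e=max((bx[1]-bx[0],bx[2]-bx[1]),key=np.linalg.norm)
            if lab=="pads": print(lab,n,"x %.3f y %.3f"%(.25+cy/1000,-.42+cx/1000),round(w),round(h),"yaw",round(np.degrees(np.arctan2(e[0],e[1]))%180,1))
    tiles.append(r) if n=="side" or 1 else 0
# parts: montage of scene rect at part's top and side rect at part's top
def crop(n,z,x,y,w=.06):
    d=np.load(f"{n}0.npz"); return cv2.resize(rect(*[d[k] for k in"iKPA"],z,x-w,x+w,y-w,y+w,1600),(192,192))
import json
C={"vb":(.034,.36,-.30),"nut":(.036,.42,-.12),"bear":(.02,.33,.28),"strap":(.016,.42,.12)}
d=np.load("scene0.npz");K,P,A=[d[k] for k in"KPA"];px={"vb":(228,192),"nut":(286,202),"bear":(410,176),"strap":(360,197)}
d2=np.load("side0.npz");px2={"vb":(362,287),"nut":(331,219),"bear":(200,162),"strap":(264,184)}
rows=[[],[]]
for k,(z,_,_) in C.items():
    p=pix2w(px[k],z,K,P,A);q=pix2w(px2[k],z,d2["K"],d2["P"],d2["A"]);print(k,p.round(3),q.round(3)); c=(p+q)/2
    rows[0].append(crop("scene",z,*p));rows[1].append(crop("side",z,*p))
for n,uv in(("scene",(325,212)),("side",(322,183))):
    d=np.load(f"{n}0.npz");print("jar top",pix2w(uv,.052,d["K"],d["P"],d["A"]).round(3))
cv2.imwrite("pics/parts.png",np.vstack([np.hstack(x) for x in rows]))
E
```

```text
pads scene x 0.628 y 0.122 120 79 yaw 10.1
pads scene x 0.622 y -0.103 121 79 yaw 13.9
pads scene x 0.571 y 0.325 120 80 yaw 13.8
pads scene x 0.554 y -0.325 120 79 yaw 12.5
pads side x 0.621 y -0.103 123 81 yaw 13.9
pads side x 0.570 y 0.325 122 83 yaw 14.0
pads side x 0.553 y -0.325 122 81 yaw 11.9
pads side x 0.367 y 0.353 104 67 yaw 65.9
vb [ 0.386 -0.313] [ 0.37  -0.318]
nut [ 0.462 -0.119] [ 0.462 -0.122]
bear [0.363 0.34 ] [0.361 0.332]
strap [0.447 0.137] [0.44  0.124]
jar top [0.541 0.   ]
jar top [ 0.527 -0.014]
```

View pics/parts.png

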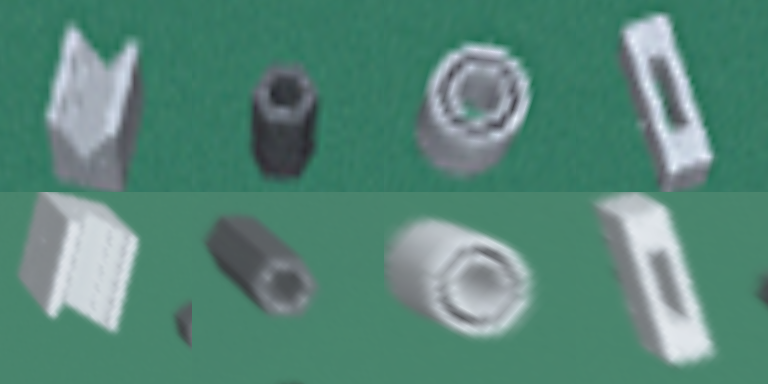

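The crops confirm the four parts: V-block, nut, bearing and strap. Pad poses agree between the cameras. I'll go above the bearing first.

```bash
cat > goto.py <<'E'
import sys
from h import *
def show(x,y,z,ang=None):
    o=get_obs(); m=rot(o["tool_rot"]).as_matrix(); a=np.degrees(np.arctan2(m[1,0],m[0,0]))
    ang=a if ang is None else ang
    dy=(a-ang+90)%180-90
    f=np.radians(a-dy); d=np.array([x,y])-o["eef_pos"][:2]
    print("t %.2f pos %s ang %.1f tilt %.3f q7 %.2f| yaw %.1f then tx %.2f ty %.2f tz %.2f"%(o["t"],o["eef_pos"].round(4),a,np.arccos(-m[2,2]),o["q"][6],dy,100*(d@[np.cos(f),np.sin(f)]),100*(d@[np.sin(f),-np.cos(f)]),100*(o["eef_pos"][2]-z)))
if __name__=="__main__": show(*[float(v) for v in sys.argv[1:]])
E
python3 -m handwheel '[{"tx":-3.25,"ty":3,"tz":1},{"tx":-3.25,"ty":3,"tz":1},{"tx":-3.25,"ty":3,"tz":1},{"tx":-3.25,"ty":3,"tz":1},{"tx":-3.25,"ty":3,"tz":1}]'
python3 -m handwheel '[{"tx":-3.25,"ty":3,"tz":1},{"tx":-3.25,"ty":3,"tz":1},{"tz":1},{}]'
python3 goto.py .362 .336 .15
python3 - <<'E'
from h import *
i,K,P,A=cam("wrist"); np.savez("w1.npz",i=i,K=K,P=P,A=A); cv2.imwrite("pics/w1.png",i)
E
```

```text
t 0.15 pos [0.2538 0.625  0.2305] ang 67.9 tilt 0.001 q7 -0.08| yaw 0.0 then tx -22.70 ty 20.90 tz 8.05invalid input
invalid input
```

View pics/w1.png

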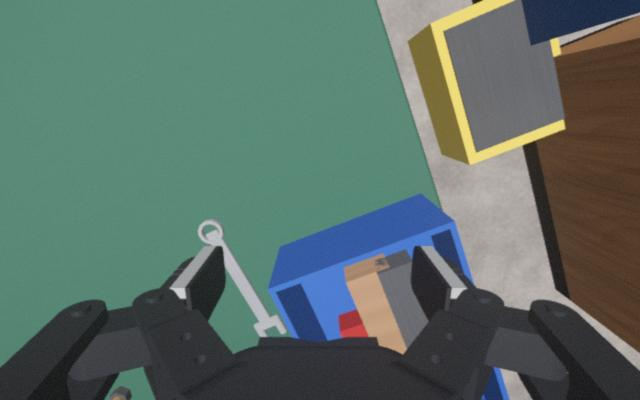

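The move was refused, probably because every key is required. The view shows the bin and wrench, with the fingers covering the lower half of the image. I'll resend with all keys.

```bash
python3 -m handwheel '[{"grip":8.5,"tx":-3.25,"ty":3.5,"tz":1,"yaw":0},{"grip":8.5,"tx":-3.25,"ty":3.5,"tz":1,"yaw":0},{"grip":8.5,"tx":-3.25,"ty":3.5,"tz":1,"yaw":0},{"grip":8.5,"tx":-3.25,"ty":3.5,"tz":1,"yaw":0},{"grip":8.5,"tx":-3.25,"ty":3.5,"tz":1,"yaw":0}]'
python3 -m handwheel '[{"grip":8.5,"tx":-3.25,"ty":3.5,"tz":1,"yaw":0},{"grip":8.5,"tx":-3.25,"ty":3.5,"tz":1,"yaw":0},{"grip":8.5,"tx":0,"ty":3,"tz":1,"yaw":0},{"grip":8.5,"tx":0,"ty":0,"tz":0,"yaw":0},{"grip":8.5,"tx":0,"ty":0,"tz":0,"yaw":0}]'
python3 goto.py .362 .336 .15
python3 - <<'E'
from h import *
i,K,P,A=cam("wrist"); np.savez("w1.npz",i=i,K=K,P=P,A=A); cv2.imwrite("pics/w1.png",i)
print([w2pix(p,K,P,A).round() for p in [(.362,.336,.02),(.443,.13,.016)]])
E
```

```text
t: 0.7
eef_pos: [0.3555, 0.4071, 0.181]
tool_rot: [-0.0, 0.83, 0.558, 0.0]
contact_force: [0.9, 0.1, 0.2]
gripper_width: 0.997
t: 1.2
eef_pos: [0.4233, 0.3109, 0.1511]
tool_rot: [-0.0, 0.83, 0.558, -0.0]
contact_force: [-1.1, 0.2, 0.5]
gripper_width: 0.998
t 1.20 pos [0.4233 0.3109 0.1511] ang 67.8 tilt 0.000 q7 0.48| yaw 0.0 then tx 0.00 ty -6.62 tz 0.11
[array([319., 112.]), array([157., 272.])]
```

View pics/w1.png

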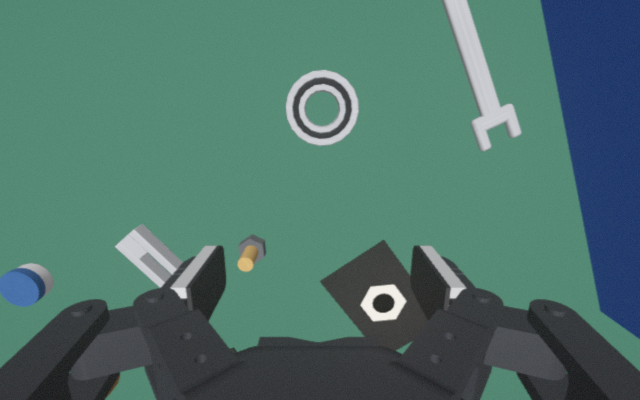

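The bearing is at (322,108), clear of the bolt and wrench. The nut silhouette is at (384,303).

```bash
python3 - <<'E'
from h import *
d=np.load("w1.npz");K,P,A=[d[k] for k in"KPA"]
b=pix2w((322,107.5),.02,K,P,A); print(b, pix2w((384,303),.003,K,P,A))
from goto import show
show(*b,.002)
E
```

```text
[0.35951904 0.33961889] [0.57021261 0.32588739]
t 1.25 pos [0.4226 0.3119 0.1513] ang 67.9 tilt 0.001 q7 0.48| yaw 0.0 then tx 0.20 ty -6.89 tz 14.93
```

```bash
python3 -m handwheel '[{"grip":8.5,"tx":0.2,"ty":-3.5,"tz":2.5,"yaw":0},{"grip":8.5,"tx":0,"ty":-3.4,"tz":3,"yaw":0},{"grip":8.5,"tx":0,"ty":0,"tz":4,"yaw":0},{"grip":8.5,"tx":0,"ty":0,"tz":3.5,"yaw":0},{"grip":8.5,"tx":0,"ty":0,"tz":1.9,"yaw":0}]' 50
python3 -m handwheel '[{"grip":8.5,"tx":0,"ty":0,"tz":0,"yaw":0},{"grip":4,"tx":0,"ty":0,"tz":0,"yaw":0},{"grip":4,"tx":0,"ty":0,"tz":0,"yaw":0},{"grip":4,"tx":0,"ty":0,"tz":0,"yaw":0},{"grip":4,"tx":0,"ty":0,"tz":0,"yaw":0}]' 50
python3 -m handwheel '[{"grip":4,"tx":0,"ty":0,"tz":-1,"yaw":0},{"grip":4,"tx":0,"ty":0,"tz":-3,"yaw":0},{"grip":4,"tx":0,"ty":0,"tz":-4,"yaw":0},{"grip":4,"tx":0,"ty":0,"tz":-4,"yaw":0},{"grip":4,"tx":0,"ty":0,"tz":0,"yaw":0}]' 50
python3 goto.py .6215 -.103 .11
python3 - <<'E'
from h import *
i,K,P,A=cam("wrist"); cv2.imwrite("pics/w2.png",i)
E
```

```text
t: 1.75
eef_pos: [0.3573, 0.3398, 0.0003]
tool_rot: [-0.0, 0.828, 0.56, -0.001]
contact_force: [0.3, 0.2, 0.2]
gripper_width: 0.997
t: 2.25
eef_pos: [0.3602, 0.3404, 0.0044]
tool_rot: [-0.001, 0.829, 0.559, 0.001]
contact_force: [-2.0, 0.1, 6.7]
gripper_width: 0.705
t: 2.75
eef_pos: [0.3627, 0.3418, 0.1285]
tool_rot: [-0.002, 0.83, 0.558, 0.005]
contact_force: [0.9, 1.5, -1.9]
gripper_width: 0.701
t 2.75 pos [0.3627 0.3418 0.1285] ang 67.9 tilt 0.011 q7 0.34| yaw 0.0 then tx -31.45 ty 40.73 tz 1.85
```

View pics/w2.png

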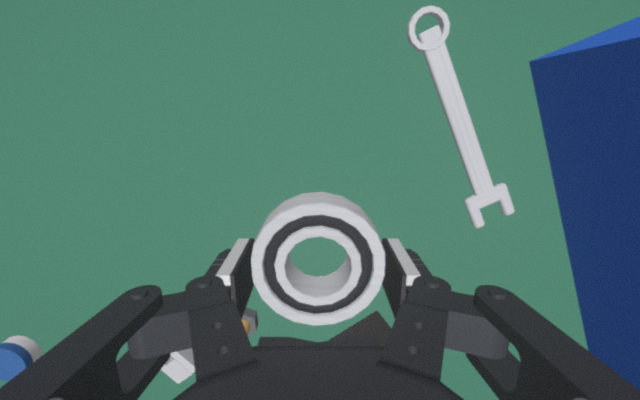

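The bearing is held centred, at (319,262). I'll carry it to its pad.

```bash
python3 -m handwheel '[{"grip":4,"tx":-1.5,"ty":1.9,"tz":0,"yaw":0},{"grip":4,"tx":-2.8,"ty":3.6,"tz":0,"yaw":0},{"grip":4,"tx":-2.8,"ty":3.6,"tz":0,"yaw":0},{"grip":4,"tx":-2.8,"ty":3.6,"tz":0,"yaw":0},{"grip":4,"tx":-2.8,"ty":3.6,"tz":0,"yaw":0}]' 50
python3 -m handwheel '[{"grip":4,"tx":-2.8,"ty":3.6,"tz":0,"yaw":0},{"grip":4,"tx":-2.8,"ty":3.6,"tz":0,"yaw":0},{"grip":4,"tx":-2.8,"ty":3.6,"tz":0,"yaw":0},{"grip":4,"tx":-2.8,"ty":3.6,"tz":0,"yaw":0},{"grip":4,"tx":-2.8,"ty":3.6,"tz":0,"yaw":0}]' 50
python3 -m handwheel '[{"grip":4,"tx":-2.8,"ty":3.6,"tz":0,"yaw":0},{"grip":4,"tx":-1.95,"ty":2.8,"tz":0,"yaw":0},{"grip":4,"tx":0,"ty":0,"tz":1,"yaw":0},{"grip":4,"tx":0,"ty":0,"tz":1,"yaw":0},{"grip":4,"tx":0,"ty":0,"tz":0,"yaw":0}]' 50
python3 goto.py .6215 -.103 .008
```

```text
t: 3.3
eef_pos: [0.4629, 0.158, 0.1216]
tool_rot: [-0.0, 0.829, 0.559, -0.001]
contact_force: [0.8, 0.0, -3.1]
gripper_width: 0.703
t: 3.8
eef_pos: [0.5769, -0.0392, 0.1213]
tool_rot: [-0.001, 0.83, 0.558, -0.001]
contact_force: [0.6, 0.1, -2.7]
gripper_width: 0.703
t: 4.3
eef_pos: [0.6162, -0.1037, 0.0995]
tool_rot: [-0.002, 0.829, 0.559, -0.002]
contact_force: [-0.7, 1.0, -2.9]
gripper_width: 0.7
t 4.30 pos [ 0.6162 -0.1037  0.0995] ang 68.0 tilt 0.006 q7 1.39| yaw 0.0 then tx 0.26 ty 0.47 tz 9.15
```

```bash
python3 -m handwheel '[{"grip":4,"tx":0.3,"ty":0.5,"tz":3,"yaw":0},{"grip":4,"tx":0,"ty":0,"tz":3,"yaw":0},{"grip":4,"tx":0,"ty":0,"tz":1.8,"yaw":0},{"grip":4,"tx":0,"ty":0,"tz":0.5,"yaw":0},{"grip":4,"tx":0,"ty":0,"tz":0,"yaw":0}]' 50
python3 -m handwheel '[{"grip":4,"tx":0,"ty":0,"tz":0.4,"yaw":0},{"grip":4,"tx":0,"ty":0,"tz":0.3,"yaw":0},{"grip":4,"tx":0,"ty":0,"tz":0,"yaw":0}]' 50
python3 goto.py .6215 -.103 .008
```

```text
t: 4.8
eef_pos: [0.6237, -0.1033, 0.0187]
tool_rot: [-0.001, 0.829, 0.559, -0.001]
contact_force: [-0.5, 0.2, -1.8]
gripper_width: 0.701
t: 5.1
eef_pos: [0.6247, -0.1046, 0.0127]
tool_rot: [0.0, 0.83, 0.558, 0.0]
contact_force: [-0.5, -0.5, -2.8]
gripper_width: 0.702
t 5.10 pos [ 0.6247 -0.1046  0.0127] ang 67.9 tilt 0.001 q7 1.41| yaw 0.0 then tx 0.03 ty -0.35 tz 0.47
```

```bash
python3 -m handwheel '[{"grip":4,"tx":0,"ty":-0.3,"tz":0.3,"yaw":0},{"grip":4,"tx":0,"ty":0,"tz":0.2,"yaw":0},{"grip":4,"tx":0,"ty":0,"tz":0.1,"yaw":0},{"grip":4,"tx":0,"ty":0,"tz":0,"yaw":0},{"grip":4,"tx":0,"ty":0,"tz":0,"yaw":0}]' 50
python3 goto.py .6215 -.103 .008
```

```text
t: 5.6
eef_pos: [0.6213, -0.1034, 0.0075]
tool_rot: [-0.0, 0.83, 0.558, -0.0]
contact_force: [-6.0, 0.6, 10.2]
gripper_width: 0.702
t 5.60 pos [ 0.6213 -0.1034  0.0075] ang 67.9 tilt 0.001 q7 1.41| yaw 0.0 then tx 0.04 ty -0.00 tz -0.05
```

```bash
python3 -m handwheel '[{"grip":8.5,"tx":0,"ty":0,"tz":0,"yaw":0},{"grip":8.5,"tx":0,"ty":0,"tz":0,"yaw":0},{"grip":8.5,"tx":0,"ty":0,"tz":0,"yaw":0},{"grip":8.5,"tx":0,"ty":0,"tz":-1,"yaw":0},{"grip":8.5,"tx":0,"ty":0,"tz":-4,"yaw":0}]'
python3 -m handwheel '[{"grip":8.5,"tx":0,"ty":0,"tz":-4.5,"yaw":0},{"grip":8.5,"tx":0,"ty":0,"tz":-4.8,"yaw":0},{"grip":8.5,"tx":-3.5,"ty":-3.5,"tz":0,"yaw":0},{"grip":8.5,"tx":-4,"ty":-3,"tz":0,"yaw":0},{"grip":8.5,"tx":0,"ty":0,"tz":0,"yaw":0}]'
python3 - <<'E'
from h import *
i,K,P,A=cam("wrist"); np.savez("w3.npz",i=i,K=K,P=P,A=A); cv2.imwrite("pics/w3.png",i)
print([w2pix(p,K,P,A).round() for p in [(.462,-.12,.036),(.6215,-.103,.023)]])
E
python3 goto.py .527 -.146 .15
```

```text
t: 6.1
eef_pos: [0.6186, -0.103, 0.0535]
tool_rot: [-0.002, 0.829, 0.559, -0.003]
contact_force: [-0.2, -0.3, -0.2]
gripper_width: 0.997
t: 6.6
eef_pos: [0.5268, -0.1533, 0.1499]
tool_rot: [-0.001, 0.832, 0.555, -0.002]
contact_force: [0.4, -0.1, -0.9]
gripper_width: 0.996
[array([327., 104.]), array([407., 260.])]
t 6.65 pos [ 0.5303 -0.1512  0.1501] ang 67.6 tilt 0.001 q7 1.46| yaw 0.0 then tx 0.35 ty -0.50 tz 0.01
```

View pics/w3.png

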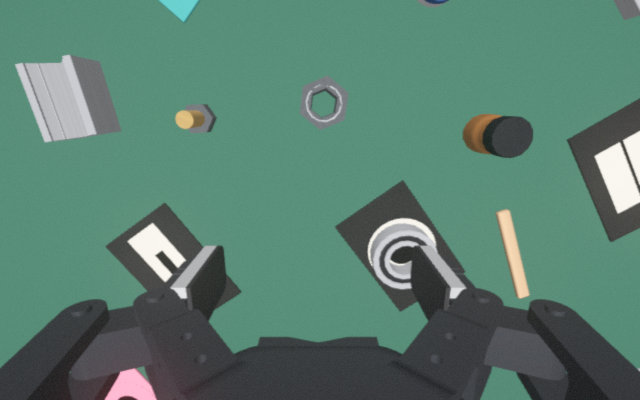

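The nut is at (324,102), the bearing sits on its silhouette at about (403,256), and the V-block is at (70,98). I'll rectify the nut, V-block and bearing for angles.

```bash
python3 - <<'E'
from rect import *
d=np.load("w3.npz");a=[d[k] for k in"iKPA"];K,P,A=a[1:]
print(pix2w((324,102),.036,K,P,A),"jar",pix2w((508,137),.052,K,P,A))
n=rect(*a,.036,.42,.50,-.16,-.08,4500);v=rect(*a,.034,.32,.43,-.37,-.26,3300);b=rect(*a,.023,.57,.67,-.155,-.055,3600)
cv2.imwrite("pics/c3.png",np.hstack([cv2.resize(q,(260,260)) for q in (n[:360,:360],v[:363,:363],b[:360,:360])]))
E
```

```text
[ 0.45959196 -0.12156551] jar [ 0.536821   -0.00300287]
```

View pics/c3.png

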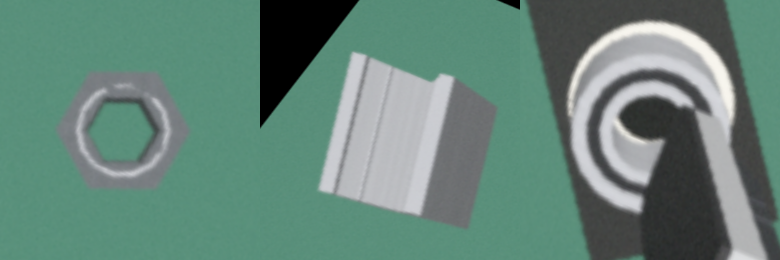

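Nut: flats face ±x, so jaws at 60° fit, centre (.460,-.122). V-block: centre (.376,-.316), yaw about -12.8°. The bearing sits concentric on its disc. Next is the nut grasp.

```bash
python3 -m handwheel '[{"grip":7,"tx":0,"ty":0,"tz":0,"yaw":7.6},{"grip":7,"tx":-0.5,"ty":-3.8,"tz":2,"yaw":0},{"grip":7,"tx":-0.5,"ty":-3.8,"tz":2,"yaw":0},{"grip":7,"tx":0,"ty":0,"tz":3,"yaw":0},{"grip":7,"tx":0,"ty":0,"tz":0,"yaw":0}]' 50
python3 goto.py .460 -.1217 .006 60
```

```text
t: 7.15
eef_pos: [0.4605, -0.1183, 0.0773]
tool_rot: [-0.002, 0.864, 0.503, -0.002]
contact_force: [0.7, 0.4, 0.8]
gripper_width: 0.816
t 7.15 pos [ 0.4605 -0.1183  0.0773] ang 60.4 tilt 0.005 q7 1.33| yaw 0.4 then tx -0.32 ty 0.13 tz 7.13
```

```bash
python3 -m handwheel '[{"grip":7,"tx":-0.3,"ty":0.1,"tz":3,"yaw":0},{"grip":7,"tx":0,"ty":0,"tz":3,"yaw":0},{"grip":7,"tx":0,"ty":0,"tz":1,"yaw":0},{"grip":7,"tx":0,"ty":0,"tz":0,"yaw":0},{"grip":2,"tx":0,"ty":0,"tz":0,"yaw":0}]' 50
python3 -m handwheel '[{"grip":2,"tx":0,"ty":0,"tz":0,"yaw":0},{"grip":2,"tx":0,"ty":0,"tz":0,"yaw":0},{"grip":2,"tx":0,"ty":0,"tz":0,"yaw":0},{"grip":2,"tx":0,"ty":0,"tz":0,"yaw":0},{"grip":2,"tx":0,"ty":0,"tz":-1,"yaw":0}]' 50
python3 goto.py .460 -.1217 .006 60
python3 -m handwheel '[{"grip":2,"tx":0,"ty":0,"tz":-3,"yaw":0},{"grip":2,"tx":0,"ty":0,"tz":-4.5,"yaw":0},{"grip":2,"tx":0,"ty":0,"tz":-4.5,"yaw":5},{"grip":2,"tx":0,"ty":0,"tz":-1,"yaw":5},{"grip":2,"tx":0,"ty":0,"tz":0,"yaw":6}]' 50
python3 goto.py .5705 .325 .12 43.9
```

```text
t: 7.65
eef_pos: [0.4631, -0.1229, 0.0104]
tool_rot: [0.001, 0.865, 0.502, 0.001]
contact_force: [-0.3, 0.0, 0.3]
gripper_width: 0.666
t: 8.15
eef_pos: [0.4615, -0.1226, 0.0198]
tool_rot: [-0.0, 0.865, 0.502, -0.0]
contact_force: [0.2, 1.0, -1.9]
gripper_width: 0.409
t 8.15 pos [ 0.4615 -0.1226  0.0198] ang 60.3 tilt 0.000 q7 1.38| yaw 0.3 then tx 0.00 ty -0.17 tz 1.38
t: 8.65
eef_pos: [0.4632, -0.1229, 0.1528]
tool_rot: [0.001, 0.927, 0.375, 0.003]
contact_force: [-0.5, -0.6, -1.6]
gripper_width: 0.406
t 8.65 pos [ 0.4632 -0.1229  0.1528] ang 44.1 tilt 0.006 q7 1.03| yaw 0.2 then tx 38.79 ty -24.83 tz 3.28
```

```bash
python3 -m handwheel '[{"grip":2,"tx":2,"ty":-1.3,"tz":0,"yaw":0},{"grip":2,"tx":3.7,"ty":-2.4,"tz":0,"yaw":0},{"grip":2,"tx":3.8,"ty":-2.4,"tz":0,"yaw":0},{"grip":2,"tx":3.8,"ty":-2.4,"tz":0,"yaw":0},{"grip":2,"tx":3.8,"ty":-2.4,"tz":0,"yaw":0}]' 50
python3 -m handwheel '[{"grip":2,"tx":3.8,"ty":-2.4,"tz":0,"yaw":0},{"grip":2,"tx":3.8,"ty":-2.4,"tz":0,"yaw":0},{"grip":2,"tx":3.8,"ty":-2.4,"tz":0,"yaw":0},{"grip":2,"tx":3.8,"ty":-2.4,"tz":0,"yaw":0},{"grip":2,"tx":3.8,"ty":-2.4,"tz":0,"yaw":0}]' 50
python3 -m handwheel '[{"grip":2,"tx":2.5,"ty":-1.7,"tz":1,"yaw":0},{"grip":2,"tx":0,"ty":0,"tz":3,"yaw":0},{"grip":2,"tx":0,"ty":0,"tz":3,"yaw":0},{"grip":2,"tx":0,"ty":0,"tz":1,"yaw":0},{"grip":2,"tx":0,"ty":0,"tz":0,"yaw":0}]' 50
python3 goto.py .5717 .3238 .013 43.9
```

```text
t: 9.15
eef_pos: [0.5079, 0.0764, 0.1504]
tool_rot: [-0.0, 0.926, 0.377, 0.0]
contact_force: [0.4, -1.3, -2.0]
gripper_width: 0.416
t: 9.65
eef_pos: [0.56, 0.2949, 0.1504]
tool_rot: [0.0, 0.926, 0.377, 0.0]
contact_force: [0.7, -0.1, -2.4]
gripper_width: 0.412
t: 10.15
eef_pos: [0.5651, 0.322, 0.0685]
tool_rot: [0.0, 0.926, 0.377, -0.002]
contact_force: [0.3, 0.7, -1.6]
gripper_width: 0.413
t 10.15 pos [0.5651 0.322  0.0685] ang 44.3 tilt 0.003 q7 0.29| yaw 0.4 then tx 0.60 ty 0.33 tz 5.55
```

```bash
python3 -m handwheel '[{"grip":2,"tx":0.6,"ty":0.3,"tz":2.5,"yaw":0},{"grip":2,"tx":0,"ty":0,"tz":2,"yaw":0},{"grip":2,"tx":0,"ty":0,"tz":0.5,"yaw":0},{"grip":2,"tx":0,"ty":0,"tz":0,"yaw":0},{"grip":2,"tx":0,"ty":0,"tz":0,"yaw":0}]' 50
python3 goto.py .5717 .3238 .013 43.9
```

```text
t: 10.65
eef_pos: [0.5736, 0.3254, 0.0212]
tool_rot: [-0.0, 0.926, 0.377, 0.001]
contact_force: [-0.0, -0.6, -1.3]
gripper_width: 0.414
t 10.65 pos [0.5736 0.3254 0.0212] ang 44.3 tilt 0.002 q7 0.30| yaw 0.4 then tx -0.25 ty -0.01 tz 0.82
```

```bash
python3 -m handwheel '[{"grip":2,"tx":-0.2,"ty":0,"tz":0.5,"yaw":0},{"grip":2,"tx":0,"ty":0,"tz":0.3,"yaw":0},{"grip":2,"tx":0,"ty":0,"tz":0.1,"yaw":0},{"grip":2,"tx":0,"ty":0,"tz":0,"yaw":0},{"grip":2,"tx":0,"ty":0,"tz":0,"yaw":0}]' 50
python3 goto.py .5717 .3238 .013 43.9
```

```text
t: 11.15
eef_pos: [0.5717, 0.3238, 0.0138]
tool_rot: [-0.0, 0.926, 0.377, 0.001]
contact_force: [-8.2, -4.1, 22.0]
gripper_width: 0.413
t 11.15 pos [0.5717 0.3238 0.0138] ang 44.3 tilt 0.002 q7 0.31| yaw 0.4 then tx -0.00 ty 0.00 tz 0.08
```

```bash
python3 -m handwheel '[{"grip":8.5,"tx":0,"ty":0,"tz":0,"yaw":0},{"grip":8.5,"tx":0,"ty":0,"tz":0,"yaw":0},{"grip":8.5,"tx":0,"ty":0,"tz":0,"yaw":0},{"grip":8.5,"tx":0,"ty":0,"tz":-1,"yaw":0},{"grip":8.5,"tx":0,"ty":0,"tz":-4,"yaw":0}]'
python3 -m handwheel '[{"grip":8.5,"tx":0,"ty":0,"tz":-4.5,"yaw":0},{"grip":8.5,"tx":0,"ty":0,"tz":-4,"yaw":-8.3},{"grip":8.5,"tx":0,"ty":0,"tz":0,"yaw":-8.3},{"grip":8.5,"tx":0,"ty":0,"tz":0,"yaw":-8.3},{"grip":8.5,"tx":0,"ty":0,"tz":0,"yaw":-8.3}]'
python3 -m handwheel '[{"grip":8.5,"tx":0,"ty":0,"tz":0,"yaw":-8.3},{"grip":8.5,"tx":0,"ty":0,"tz":0,"yaw":-8.3},{"grip":8.5,"tx":0,"ty":0,"tz":0,"yaw":-8.3},{"grip":8.5,"tx":-4,"ty":-2.4,"tz":0,"yaw":0},{"grip":8.5,"tx":-4,"ty":-2.4,"tz":0,"yaw":0}]'
python3 -m handwheel '[{"grip":8.5,"tx":-4,"ty":-2.4,"tz":0,"yaw":0},{"grip":8.5,"tx":-4,"ty":-2.4,"tz":0,"yaw":0},{"grip":8.5,"tx":0,"ty":0,"tz":0,"yaw":0},{"grip":8.5,"tx":0,"ty":0,"tz":0,"yaw":0}]'
python3 - <<'E'
from rect import *
i,K,P,A=a=cam("wrist"); np.savez("w4.npz",i=i,K=K,P=P,A=A)
r=rect(*a,.016,.37,.52,.03,.23,2500); cv2.imwrite("pics/w4.png",np.vstack([i[:,:500],r[:,:500]])[:,:] if 0 else cv2.resize(np.hstack([cv2.resize(i,(600,375)),r]),(800,273)))
cv2.imwrite("pics/w4r.png",r); cv2.imwrite("pics/w4i.png",i)
hsv=cv2.cvtColor(r,cv2.COLOR_BGR2HSV); b=(r.min(2)>130).astype(np.uint8)
cs,_=cv2.findContours(b,cv2.RETR_EXTERNAL,cv2.CHAIN_APPROX_NONE)
for c in cs:
    (cx,cy),(w,h),ang=cv2.minAreaRect(c)
    if w*h>5000: print(.37+cy/2500,.03+cx/2500,w/2.5,h/2.5,ang)
E
python3 goto.py .443 .13 .003 102.4
```

```text
t: 11.65
eef_pos: [0.5681, 0.322, 0.0571]
tool_rot: [0.001, 0.926, 0.377, -0.004]
contact_force: [-0.6, 0.1, 0.1]
gripper_width: 0.995
t: 12.15
eef_pos: [0.5714, 0.3236, 0.1465]
tool_rot: [0.0, 0.778, 0.628, 0.001]
contact_force: [0.4, -0.1, -0.1]
gripper_width: 0.994
t: 12.65
eef_pos: [0.5411, 0.2352, 0.1455]
tool_rot: [0.0, 0.626, 0.78, 0.0]
contact_force: [0.5, -0.8, 1.0]
gripper_width: 0.996
t: 13.05
eef_pos: [0.5119, 0.1455, 0.146]
tool_rot: [0.0, 0.628, 0.778, 0.0]
contact_force: [1.3, 0.3, 0.5]
gripper_width: 0.998
t 13.10 pos [0.5122 0.1472 0.146 ] ang 102.4 tilt 0.001 q7 1.38| yaw -0.0 then tx -0.19 ty -7.13 tz 14.30Traceback (most recent call last):
  File "<stdin>", line 3, in <module>
    return _nx.concatenate(arrs, 1, dtype=dtype, casting=casting)
           ~~~~~~~~~~~~~~~^^^^^^^^^^^^^^^^^^^^^^^^^^^^^^^^^^^^^^^
ValueError: all the input array dimensions except for the concatenation axis must match exactly, but along dimension 0, the array at index 0 has size 375 and the array at index 1 has size 376
```

```bash
python3 - <<'E'
from rect import *
d=np.load("w4.npz");a=[d[k] for k in"iKPA"]
r=rect(*a,.016,.37,.52,.03,.23,2500)[:375,:500]; cv2.imwrite("pics/w4r.png",r)
b=(r.min(2)>130).astype(np.uint8)
cs,_=cv2.findContours(b,cv2.RETR_EXTERNAL,cv2.CHAIN_APPROX_NONE)
for c in cs:
    (cx,cy),(w,h),ang=cv2.minAreaRect(c)
    if w*h>5000: print(.37+cy/2500,.03+cx/2500,w/2.5,h/2.5,ang)
E
```

```text
0.44449663085937496 0.13408538818359375 96.94246826171874 29.02000732421875 72.0308609008789
```

View pics/w4r.png

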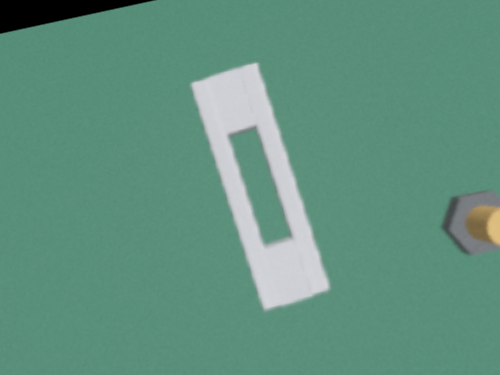

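The strap fits at (.4445,.134), yaw 18°. The bolt is clear at the right.

```bash
python3 -m handwheel '[{"grip":5,"tx":0,"ty":0,"tz":0,"yaw":-5.6},{"grip":5,"tx":0.4,"ty":-3.4,"tz":2,"yaw":0},{"grip":5,"tx":0.4,"ty":-3.4,"tz":2,"yaw":0},{"grip":5,"tx":0,"ty":0,"tz":3,"yaw":0},{"grip":5,"tx":0,"ty":0,"tz":3,"yaw":0}]' 50
python3 -m handwheel '[{"grip":5,"tx":0,"ty":0,"tz":1,"yaw":0},{"grip":5,"tx":0,"ty":0,"tz":0,"yaw":0},{"grip":5,"tx":0,"ty":0,"tz":0,"yaw":0}]' 50
python3 goto.py .4445 .134 .004 108
```

```text
t: 13.6
eef_pos: [0.4448, 0.1354, 0.045]
tool_rot: [0.0, 0.587, 0.81, 0.001]
contact_force: [0.6, -0.0, -0.9]
gripper_width: 0.585
t: 13.9
eef_pos: [0.4454, 0.1342, 0.036]
tool_rot: [0.0, 0.587, 0.809, 0.0]
contact_force: [0.6, -1.3, -0.3]
gripper_width: 0.583
t 13.90 pos [0.4454 0.1342 0.036 ] ang 108.0 tilt 0.001 q7 1.42| yaw 0.0 then tx 0.01 ty -0.10 tz 3.20
```

```bash
python3 -m handwheel '[{"grip":5,"tx":0,"ty":-0.1,"tz":2,"yaw":0},{"grip":5,"tx":0,"ty":0,"tz":1,"yaw":0},{"grip":5,"tx":0,"ty":0,"tz":0.1,"yaw":0},{"grip":5,"tx":0,"ty":0,"tz":0,"yaw":0},{"grip":1,"tx":0,"ty":0,"tz":0,"yaw":0}]' 60
python3 -m handwheel '[{"grip":1,"tx":0,"ty":0,"tz":0,"yaw":0},{"grip":1,"tx":0,"ty":0,"tz":0,"yaw":0},{"grip":1,"tx":0,"ty":0,"tz":0,"yaw":0},{"grip":1,"tx":0,"ty":0,"tz":0,"yaw":0}]' 60
python3 goto.py .4445 .134 .004 108
```

```text
t: 14.4
eef_pos: [0.4442, 0.1332, 0.005]
tool_rot: [0.0, 0.588, 0.809, 0.0]
contact_force: [-0.2, -0.1, -0.4]
gripper_width: 0.426
t: 14.8
eef_pos: [0.4442, 0.1332, 0.0053]
tool_rot: [0.0, 0.588, 0.809, 0.001]
contact_force: [-1.7, 0.0, 6.2]
gripper_width: 0.306
t 14.80 pos [0.4442 0.1332 0.0053] ang 108.0 tilt 0.001 q7 1.41| yaw -0.0 then tx 0.06 ty 0.05 tz 0.13
```

```bash
python3 -m handwheel '[{"grip":1,"tx":0,"ty":0,"tz":-1,"yaw":0},{"grip":1,"tx":0,"ty":0,"tz":-3,"yaw":0},{"grip":1,"tx":0,"ty":0,"tz":-4.5,"yaw":0},{"grip":1,"tx":0,"ty":0,"tz":-4.5,"yaw":5.8},{"grip":1,"tx":-2,"ty":0.1,"tz":0,"yaw":0}]' 60
python3 -m handwheel '[{"grip":1,"tx":-4.6,"ty":0.1,"tz":0,"yaw":0},{"grip":1,"tx":-4.6,"ty":0.1,"tz":0,"yaw":0},{"grip":1,"tx":-4.6,"ty":0.1,"tz":0,"yaw":0},{"grip":1,"tx":-4.6,"ty":0.1,"tz":0,"yaw":0},{"grip":1,"tx":-4.6,"ty":0.1,"tz":0,"yaw":0}]' 60
python3 -m handwheel '[{"grip":1,"tx":-4.6,"ty":0.1,"tz":0,"yaw":0},{"grip":1,"tx":-4.6,"ty":0.1,"tz":0,"yaw":0},{"grip":1,"tx":-4.6,"ty":0.1,"tz":0,"yaw":0},{"grip":1,"tx":-4.6,"ty":0.1,"tz":0,"yaw":0},{"grip":1,"tx":-3.7,"ty":0.1,"tz":0,"yaw":0}]' 60
python3 -m handwheel '[{"grip":1,"tx":0,"ty":0,"tz":2,"yaw":0},{"grip":1,"tx":0,"ty":0,"tz":3,"yaw":0},{"grip":1,"tx":0,"ty":0,"tz":2,"yaw":0},{"grip":1,"tx":0,"ty":0,"tz":0,"yaw":0},{"grip":1,"tx":0,"ty":0,"tz":0,"yaw":0}]' 60
python3 goto.py .5535 -.325 .008 102.2
```

```text
t: 15.3
eef_pos: [0.4521, 0.1171, 0.1405]
tool_rot: [0.002, 0.628, 0.779, 0.005]
contact_force: [1.0, 0.6, -1.5]
gripper_width: 0.304
t: 15.8
eef_pos: [0.5021, -0.1118, 0.1351]
tool_rot: [0.0, 0.628, 0.778, 0.0]
contact_force: [0.5, 1.0, -2.4]
gripper_width: 0.305
t: 16.3
eef_pos: [0.5533, -0.328, 0.135]
tool_rot: [0.0, 0.629, 0.778, -0.0]
contact_force: [0.6, -0.1, -2.8]
gripper_width: 0.303
t: 16.8
eef_pos: [0.5538, -0.325, 0.0649]
tool_rot: [-0.0, 0.628, 0.778, 0.0]
contact_force: [0.2, 0.1, -1.9]
gripper_width: 0.306
t 16.80 pos [ 0.5538 -0.325   0.0649] ang 102.2 tilt 0.000 q7 2.31| yaw -0.0 then tx 0.01 ty -0.02 tz 5.69
```

```bash
python3 -m handwheel '[{"grip":1,"tx":0,"ty":0,"tz":2.5,"yaw":0},{"grip":1,"tx":0,"ty":0,"tz":2,"yaw":0},{"grip":1,"tx":0,"ty":0,"tz":0.5,"yaw":0},{"grip":1,"tx":0,"ty":0,"tz":0,"yaw":0},{"grip":1,"tx":0,"ty":0,"tz":0,"yaw":0}]' 60
python3 -m handwheel '[{"grip":1,"tx":0,"ty":0,"tz":0.4,"yaw":0},{"grip":1,"tx":0,"ty":0,"tz":0.3,"yaw":0},{"grip":1,"tx":0,"ty":0,"tz":0.1,"yaw":0},{"grip":1,"tx":0,"ty":0,"tz":0,"yaw":0},{"grip":1,"tx":0,"ty":0,"tz":0,"yaw":0}]' 60
python3 goto.py .5535 -.325 .008 102.2
```

```text
t: 17.3
eef_pos: [0.5549, -0.3257, 0.016]
tool_rot: [0.001, 0.628, 0.778, 0.0]
contact_force: [0.2, 0.2, -1.1]
gripper_width: 0.306
t: 17.8
eef_pos: [0.5545, -0.3254, 0.0083]
tool_rot: [0.001, 0.628, 0.778, 0.0]
contact_force: [-2.5, 2.5, 11.7]
gripper_width: 0.306
t 17.80 pos [ 0.5545 -0.3254  0.0083] ang 102.2 tilt 0.001 q7 2.31| yaw -0.0 then tx 0.06 ty -0.09 tz 0.03
```

```bash
python3 -m handwheel '[{"grip":8.5,"tx":0,"ty":0,"tz":0,"yaw":0},{"grip":8.5,"tx":0,"ty":0,"tz":0,"yaw":0},{"grip":8.5,"tx":0,"ty":0,"tz":0,"yaw":0},{"grip":8.5,"tx":0,"ty":0,"tz":-1,"yaw":0},{"grip":8.5,"tx":0,"ty":0,"tz":-4,"yaw":0}]'
python3 -m handwheel '[{"grip":8.5,"tx":0,"ty":0,"tz":-4.5,"yaw":8.3},{"grip":8.5,"tx":0,"ty":0,"tz":-4.5,"yaw":8.3},{"grip":8.5,"tx":0,"ty":0,"tz":0,"yaw":8.4},{"grip":8.5,"tx":-1,"ty":-3,"tz":0,"yaw":0},{"grip":8.5,"tx":-1,"ty":-3.8,"tz":0,"yaw":0}]'
python3 -m handwheel '[{"grip":8.5,"tx":-1,"ty":-3.8,"tz":0,"yaw":0},{"grip":8.5,"tx":0,"ty":0,"tz":0,"yaw":0},{"grip":8.5,"tx":0,"ty":0,"tz":0,"yaw":0}]'
python3 goto.py .376 -.316 .004 77.2
python3 - <<'E'
from rect import *
i,K,P,A=a=cam("wrist"); np.savez("w5.npz",i=i,K=K,P=P,A=A)
v=rect(*a,.034,.32,.44,-.38,-.26,3300)[:390,:390]; s=rect(*a,.019,.48,.60,-.39,-.27,3300)[:390,:390]
cv2.imwrite("pics/w5.png",np.hstack([v,s]))
E
```

```text
t: 18.3
eef_pos: [0.5511, -0.3234, 0.0533]
tool_rot: [-0.004, 0.628, 0.778, -0.001]
contact_force: [0.3, 0.3, -0.1]
gripper_width: 0.994
t: 18.8
eef_pos: [0.4842, -0.3292, 0.1473]
tool_rot: [0.001, 0.781, 0.625, 0.001]
contact_force: [-0.9, -1.5, 0.6]
gripper_width: 0.994
t: 19.1
eef_pos: [0.4435, -0.3311, 0.1471]
tool_rot: [0.0, 0.782, 0.623, 0.0]
contact_force: [0.6, 0.6, -0.4]
gripper_width: 0.996
t 19.10 pos [ 0.4435 -0.3311  0.1471] ang 77.1 tilt 0.001 q7 2.01| yaw -0.1 then tx -0.02 ty -6.92 tz 14.31
```

View pics/w5.png

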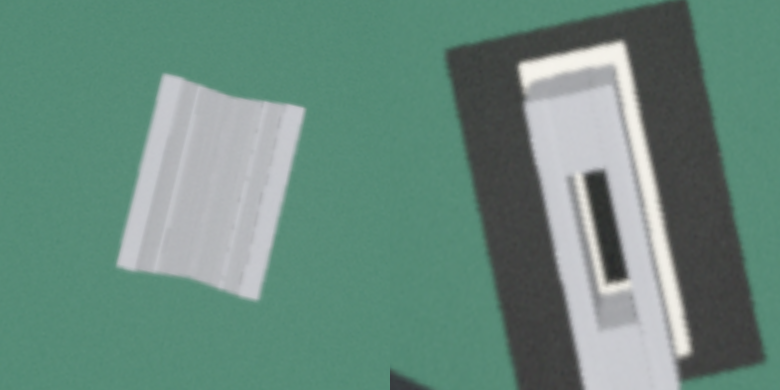

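The V-block centre is (.3767,-.3159), yaw -13.2°. The strap's top end puts its centre at (.5545,-.325), about 1 mm from the pad centre. Next is the V-block grasp.

```bash
python3 -m handwheel '[{"grip":7,"tx":0,"ty":-3.4,"tz":2,"yaw":0.3},{"grip":7,"tx":0,"ty":-3.5,"tz":3,"yaw":0},{"grip":7,"tx":0,"ty":0,"tz":3,"yaw":0},{"grip":7,"tx":0,"ty":0,"tz":0,"yaw":0},{"grip":7,"tx":0,"ty":0,"tz":0,"yaw":0}]' 90
python3 goto.py .3767 -.3159 .006 76.8
```

```text
t: 19.65
eef_pos: [0.3784, -0.3155, 0.0667]
tool_rot: [0.0, 0.783, 0.622, 0.0]
contact_force: [0.9, -0.1, 1.1]
gripper_width: 0.816
t 19.65 pos [ 0.3784 -0.3155  0.0667] ang 77.0 tilt 0.001 q7 2.09| yaw 0.2 then tx -0.07 ty -0.16 tz 6.07
```

```bash
python3 -m handwheel '[{"grip":7,"tx":-0.1,"ty":-0.2,"tz":3,"yaw":0},{"grip":7,"tx":0,"ty":0,"tz":2.5,"yaw":0},{"grip":7,"tx":0,"ty":0,"tz":0.5,"yaw":0},{"grip":7,"tx":0,"ty":0,"tz":0,"yaw":0},{"grip":3,"tx":0,"ty":0,"tz":0,"yaw":0}]' 90
python3 -m handwheel '[{"grip":3,"tx":0,"ty":0,"tz":0,"yaw":0},{"grip":3,"tx":0,"ty":0,"tz":0,"yaw":0},{"grip":3,"tx":0,"ty":0,"tz":0,"yaw":0},{"grip":3,"tx":0,"ty":0,"tz":0,"yaw":0}]' 90
python3 goto.py .3767 -.3159 .006 76.8
python3 -m handwheel '[{"grip":3,"tx":0,"ty":0,"tz":-1,"yaw":0},{"grip":3,"tx":0,"ty":0,"tz":-3,"yaw":0},{"grip":3,"tx":0,"ty":0,"tz":-4.5,"yaw":0},{"grip":3,"tx":0,"ty":0,"tz":-5,"yaw":0},{"grip":3,"tx":0,"ty":0,"tz":-1,"yaw":0}]' 90
python3 goto.py .628 .122 .01 100.1
```

```text
t: 20.15
eef_pos: [0.376, -0.3166, 0.0077]
tool_rot: [0.001, 0.783, 0.622, 0.0]
contact_force: [0.3, 0.3, 0.4]
gripper_width: 0.667
t: 20.55
eef_pos: [0.3758, -0.3163, 0.008]
tool_rot: [0.001, 0.783, 0.622, 0.001]
contact_force: [0.7, 1.4, 7.7]
gripper_width: 0.499
t 20.55 pos [ 0.3758 -0.3163  0.008 ] ang 76.9 tilt 0.003 q7 2.13| yaw 0.1 then tx 0.06 ty 0.08 tz 0.20
t: 21.05
eef_pos: [0.3764, -0.3178, 0.1567]
tool_rot: [0.004, 0.783, 0.621, 0.002]
contact_force: [0.6, -1.1, -5.6]
gripper_width: 0.497
t 21.05 pos [ 0.3764 -0.3178  0.1567] ang 76.8 tilt 0.009 q7 2.03| yaw -23.3 then tx 38.88 ty 32.48 tz 14.67
```

```bash
python3 -m handwheel '[{"grip":3,"tx":0,"ty":0,"tz":0,"yaw":-7.8},{"grip":3,"tx":0,"ty":0,"tz":0,"yaw":-7.8},{"grip":3,"tx":0,"ty":0,"tz":0,"yaw":-7.7},{"grip":3,"tx":1.9,"ty":1.6,"tz":0,"yaw":0},{"grip":3,"tx":3.5,"ty":2.9,"tz":0,"yaw":0}]' 90
python3 -m handwheel '[{"grip":3,"tx":3.5,"ty":2.9,"tz":0,"yaw":0},{"grip":3,"tx":3.5,"ty":2.9,"tz":0,"yaw":0},{"grip":3,"tx":3.5,"ty":2.9,"tz":0,"yaw":0},{"grip":3,"tx":3.5,"ty":2.9,"tz":0,"yaw":0},{"grip":3,"tx":3.5,"ty":2.9,"tz":0,"yaw":0}]' 90
python3 -m handwheel '[{"grip":3,"tx":3.5,"ty":2.9,"tz":0,"yaw":0},{"grip":3,"tx":3.5,"ty":2.9,"tz":0,"yaw":0},{"grip":3,"tx":3.5,"ty":2.9,"tz":0,"yaw":0},{"grip":3,"tx":3.5,"ty":2.9,"tz":0,"yaw":0},{"grip":3,"tx":2,"ty":1.9,"tz":0,"yaw":0}]' 90
python3 -m handwheel '[{"grip":3,"tx":0,"ty":0,"tz":2,"yaw":0},{"grip":3,"tx":0,"ty":0,"tz":4,"yaw":0},{"grip":3,"tx":0,"ty":0,"tz":3,"yaw":0},{"grip":3,"tx":0,"ty":0,"tz":0,"yaw":0},{"grip":3,"tx":0,"ty":0,"tz":0,"yaw":0}]' 90
python3 goto.py .628 .122 .011 100.1
```

```text
t: 21.55
eef_pos: [0.4066, -0.2568, 0.1507]
tool_rot: [-0.001, 0.644, 0.765, -0.001]
contact_force: [1.7, -0.4, -6.1]
gripper_width: 0.499
t: 22.05
eef_pos: [0.5202, -0.0552, 0.1505]
tool_rot: [-0.001, 0.642, 0.767, -0.001]
contact_force: [0.3, -0.2, -6.3]
gripper_width: 0.497
t: 22.55
eef_pos: [0.6251, 0.1293, 0.1501]
tool_rot: [-0.001, 0.64, 0.768, 0.0]
contact_force: [-1.0, 0.9, -5.6]
gripper_width: 0.497
t: 23.05
eef_pos: [0.6246, 0.1242, 0.0608]
tool_rot: [-0.001, 0.642, 0.767, -0.001]
contact_force: [1.3, -0.5, -5.4]
gripper_width: 0.494
t 23.05 pos [0.6246 0.1242 0.0608] ang 100.2 tilt 0.002 q7 1.49| yaw 0.1 then tx -0.27 ty 0.30 tz 4.98
```

```bash
python3 -m handwheel '[{"grip":3,"tx":-0.25,"ty":0.25,"tz":2.2,"yaw":0},{"grip":3,"tx":0,"ty":0,"tz":1.5,"yaw":0},{"grip":3,"tx":0,"ty":0,"tz":0.5,"yaw":0},{"grip":3,"tx":0,"ty":0,"tz":0,"yaw":0},{"grip":3,"tx":0,"ty":0,"tz":0,"yaw":0}]' 90
python3 -m handwheel '[{"grip":3,"tx":0,"ty":0,"tz":0.4,"yaw":0},{"grip":3,"tx":0,"ty":0,"tz":0.3,"yaw":0},{"grip":3,"tx":0,"ty":0,"tz":0,"yaw":0},{"grip":3,"tx":0,"ty":0,"tz":0,"yaw":0}]' 90
python3 goto.py .628 .122 .011 100.1
```

```text
t: 23.55
eef_pos: [0.6289, 0.1228, 0.0202]
tool_rot: [0.0, 0.641, 0.767, 0.001]
contact_force: [0.5, -0.0, -5.9]
gripper_width: 0.499
t: 23.95
eef_pos: [0.6283, 0.1225, 0.0123]
tool_rot: [-0.0, 0.641, 0.767, -0.0]
contact_force: [0.3, -0.5, -6.3]
gripper_width: 0.496
t 23.95 pos [0.6283 0.1225 0.0123] ang 100.2 tilt 0.000 q7 1.49| yaw 0.1 then tx -0.05 ty -0.04 tz 0.13
```

```bash
python3 -m handwheel '[{"grip":3,"tx":0,"ty":0,"tz":0.1,"yaw":0},{"grip":3,"tx":0,"ty":0,"tz":0.1,"yaw":0},{"grip":3,"tx":0,"ty":0,"tz":0,"yaw":0},{"grip":3,"tx":0,"ty":0,"tz":0,"yaw":0}]' 90
python3 -m handwheel '[{"grip":7,"tx":0,"ty":0,"tz":0,"yaw":0},{"grip":7,"tx":0,"ty":0,"tz":0,"yaw":0},{"grip":7,"tx":0,"ty":0,"tz":0,"yaw":0},{"grip":7,"tx":0,"ty":0,"tz":-1,"yaw":0},{"grip":7,"tx":0,"ty":0,"tz":-4,"yaw":0}]'
python3 -m handwheel '[{"grip":7,"tx":0,"ty":0,"tz":-4.5,"yaw":0},{"grip":7,"tx":0,"ty":0,"tz":-4.5,"yaw":0},{"grip":7,"tx":0,"ty":-4.5,"tz":-4,"yaw":0},{"grip":7,"tx":0,"ty":-4.5,"tz":-2,"yaw":0},{"grip":7,"tx":0,"ty":-4.5,"tz":-2,"yaw":0}]'
python3 -m handwheel '[{"grip":7,"tx":0,"ty":-4.5,"tz":0,"yaw":0},{"grip":7,"tx":0,"ty":-2,"tz":0,"yaw":0},{"grip":7,"tx":0,"ty":0,"tz":0,"yaw":0}]'
python3 - <<'E'
from rect import *
a=cam("scene"); np.savez("s9.npz",i=a[0],K=a[1],P=a[2],A=a[3]); cv2.imwrite("pics/s9.png",cv2.resize(a[0][150:290,170:470],(800,373),interpolation=cv2.INTER_CUBIC))
T=[("vb",.037,.628,.122),("nut",.039,.5705,.325),("br",.023,.6215,-.103),("st",.019,.5535,-.325)]
row=[]
b=cam("side")
for c in(a,b):
    row.append(np.hstack([cv2.resize(cv2.circle(rect(*c,z,x-.06,x+.06,y-.06,y+.06,1600),(96,96),1,(0,0,255),-1)[:192,:192],(200,200)) for _,z,x,y in T]))
cv2.imwrite("pics/fin.png",np.vstack(row))
print(pix2w((325,212),.052,*a[1:]))
E
```

```text
t: 24.35
eef_pos: [0.6285, 0.1226, 0.0111]
tool_rot: [0.0, 0.642, 0.767, 0.0]
contact_force: [-3.6, -0.5, 5.6]
gripper_width: 0.494
t: 24.85
eef_pos: [0.6254, 0.1219, 0.0575]
tool_rot: [-0.002, 0.641, 0.767, -0.003]
contact_force: [-0.1, 0.1, -0.4]
gripper_width: 0.82
t: 25.35
eef_pos: [0.5021, 0.0998, 0.2254]
tool_rot: [0.001, 0.642, 0.767, 0.001]
contact_force: [0.3, 0.7, 0.7]
gripper_width: 0.82
t: 25.65
eef_pos: [0.4366, 0.0878, 0.2244]
tool_rot: [0.0, 0.641, 0.767, 0.0]
contact_force: [0.8, 0.6, 0.4]
gripper_width: 0.817
[5.41094088e-01 4.23929780e-04]
```

View pics/s9.png

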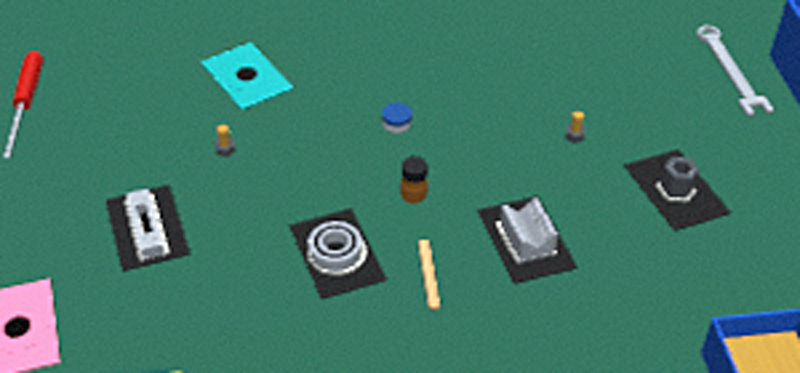

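View pics/fin.png

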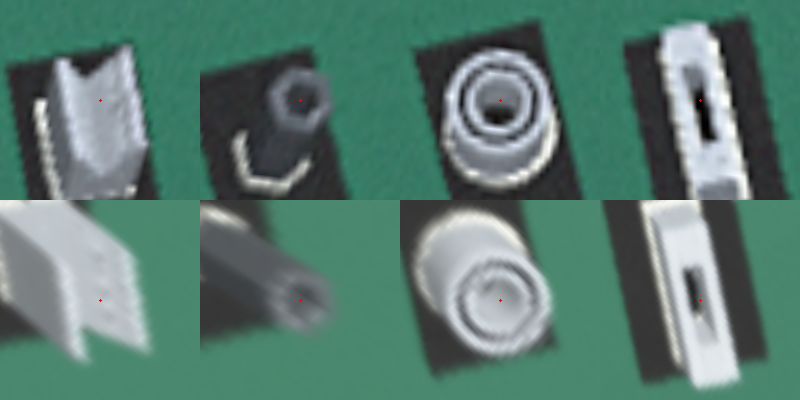

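All four parts stand centred on their pads; the red target dots lie within about 2–3 mm of the part centres in both views. The jar is upright at the same pixel as at the start, about (325,212). The robot touches nothing.

```bash
python3 -c "
from station import *
print(hand_in())"
```

```text
the job is handed in; nothing more can be done
None
```

All four parts are on their own pads, and I handed the job in at about 26 s of the 115 s. I picked and placed the bearing, nut, strap and V-block one at a time, setting each down until the wrist felt contact before opening the fingers. The nut's contact reading was the highest, about 22 N.

- **Positions:** in the last scene and side pictures, each part's centre is within about 3 mm of its pad's centre, against a 10 mm limit. I judged this by eye from corrected top views. The strap came out about 1 mm off in an earlier wrist-camera measurement.
- **Angles:** at release the jaws were within about 0.1° of the pad directions I measured for the V-block and the strap. I did not measure the parts' own angles again afterwards, but they look aligned in the pictures.
- **Jar:** it still stands upright at the same place in the image.
- **Robot:** the gripper was open, raised and clear of everything at hand-in.

My first move command was refused because I left out some values; nothing moved, and I sent it again in full. No check failed or disagreed, and the hand-in gave no verdict.

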